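# Load two reagent cartridges through a spring gate

## Robot

A 6-joint arm with a two-finger parallel gripper is mounted at the origin on a cart in front of the work surface, level with it; the furniture and walls round the work are solid. World frame = base frame: x ahead of the robot, y to its left, z up, the work surface at z = 0. Lengths are in mm, angles in rad, forces in N, time in s.
With the tool pointing down it reaches from about 275 to 825 mm from the base axis. Payload 4.9 kg.
Tool frame: the origin (TCP) lies at the very end of the fingers, on their centre line; the grasp point (between the pads) lies 19 mm behind it; z points along the fingers, y is the line along which they close (so a half turn about z gives the same grasp; the last joint's range is limited). The gripper opens to 85 mm and grips with 20 to 120 N. Pads are 22 mm wide; open, the fingers measure 114 mm over their backs; the gripper's body (76 mm by 85 mm) begins 54 mm behind the grasp point. The pads swing forward as they close: fully open they stand 13 mm farther back than shut.
Start: joints at [-0.134, 0.326, -0.193, 1.052, 0, 1.437], TCP at [550.017, 0.009, 194.781] pointing down, gripper open.
Joint ranges: [-2.65, 2.65], [-0.97, 1.79], [-1.3, 1.35], [-1.93, 2.1], [-1.47, 1.37], [-3.14, 3.14]. Speed limits (rad/s): [2.57, 2.57, 3.14, 3.14, 3.14, 3.14].

## Interface

Orientations are given as [roll, pitch, yaw] about the fixed x, y, z axes, in that order (R = Rz(yaw) Ry(pitch) Rx(roll)).
In Python, from bench import bot, solve_ik, imaging gives the robot as it stands. Calls block until the motion is done:
- bot.move_ptp(position, orientation): joint-space move of the TCP to a pose.
- bot.movel(position, rot=None, max_speed=150, threshold=None): straight line of the TCP; rot=None keeps the orientation; max_speed is the mean speed in mm/s. With threshold (N) it stops when the force on the tool has changed by that much, and returns True; else False.
- bot.move_j(angles): joint-space move.
- bot.grip(opening, effort=None): opening from 0.0 (shut) to 1.0 (fully open); effort is the grip in N (None keeps the last); returns when the fingers have stopped.
- bot.dwell(seconds).
- solve_ik(position, orientation): joint angles nearest the present ones, or None.
- bot.get_state(): the state.
- imaging.capture(name): name is "scene" or "side" or "wrist"; returns the picture (480x640x3 uint8, blue, green, red); there is no depth.
- imaging.camera_model(name): a dict with "K" (3x3 intrinsics, pixels), "position" and "rotation" of the camera in the world. Camera axes: x right, y up, looking along -z (the intrinsics and any distortion apply to the point x, -y, -z); pixel columns grow to the right and rows downward; lengths in mm; the calibration is good to about 2 mm. The wrist camera is an equidistant fisheye: a pixel r from the principal point sees the ray r / f radians off the axis. A picture is of the moment at which its call begins: read the wrist's pose just before it. camera_model takes no time and is no camera call; for the wrist camera it gives the pose at the moment of the call.
A pose or a line that the arm cannot do raises bot.IKError and nothing moves.
- bot.sign_off(): hands the job in; it is judged then, once.
The state is a dict: "t": time; "qpos": joint angles; "joint_velocities": joint speeds; "effort": joint torques, N m; "tcp_pos": TCP position; "orientation": TCP orientation; "contact_force": force on the tool from outside, world axes, zero at the start; "wrist_torque": the same for the moment, N m; "opening": opening from 0.0 (shut) to 1.0 (fully open); "gripper_force": force on a finger pad.
Only numpy, scipy, OpenCV 4.12 (cv2) and the standard library are available. Lean on these libraries where they do the work, as an engineer would, in place of code of your own. Each camera call takes 0.05 s, during which the arm holds its last target. There are 200 camera calls.

## Task

Load both reagent cartridges into the loading lane: push the long one through the spring gate first, so that it goes to the far end, and once it is wholly through and the gate has shut behind it, push the short one through after it. At the end both lie upright and wholly inside, and both gate leaves have sprung shut behind them. Keep the cartridges upright throughout, and leave the cup, the two bottles and the timer where they stand.

Things in the scene. Friction and masses are not known exactly. Their poses are not given: they have to be found in the camera images.
- dock: The loading lane, fixed to the bench; its frame lies on the bench top in the middle of the gate: z up, its -y axis is the way in, x runs across the lane. Base plate 98 mm wide, 5 mm thick (its top is the lane floor), from y = +90 mm (mouth) to y = -284 mm.
- mouth (a point): Middle of the open end where cartridges enter, on the lane floor, at y = +88 mm of the lane frame; axes as the lane's. From here to y = +6 mm the lane is open above, between two steel rails with 60 mm between them (slightly flared at the mouth), tops 13 mm above the bench.
- gate (a point): Middle of the gate on the lane floor, 5 mm above the bench, y = 0 of the lane frame; axes as the lane's. Two white posts 12 mm square, 63 mm between them, tops 50 mm above the bench. Behind the gate the lane is open above down to y = -66 mm, between low sides 62 mm apart, tops 17 mm above the bench.
- lane_end (a point): Inner face of the lane's end wall, on the floor, y = -268 mm of the lane frame; axes as the lane's. From y = -66 mm to here a hood covers the lane: inside 62 mm wide, clear roof with underside 58 mm and top (with its frame) 65 mm above the bench.
- leaf_a (a joint): Gate leaf on the lane's +x side: steel plate 29 mm wide, 3 mm thick, 8 to 44 mm above the bench, upright hinge at x = +30.5 mm, y = 0 of the lane frame. 0 = shut (across the lane), grows as it swings inward (towards -y) to 1.5 rad; cannot swing outward. A light spring closes it (0.5 to 2 N at the free edge) once a cartridge's rear end is over 30 mm behind the gate and nothing is in the way.
- leaf_b (a joint): The other gate leaf, on the lane's -x side: mirror image of leaf_a; same values.
- cart_long_center (a point): Long reagent cartridge, loose: grey plastic block 120 x 44 x 42 mm with three flat white caps on top (4 mm more, look only: nothing solid), about 0.22 kg. Point at the middle of the block, 21 mm above its underside; x along its length, y across, z up. Both ends are alike: either may lead.
- cart_short_center (a point): Short reagent cartridge, loose: as the long one but 85 x 44 x 42 mm, with two caps, about 0.16 kg; point at the middle of the block, 21 mm above its underside, x along its length. Both ends are alike.
- cart_long: The long cartridge again, by the point at the middle of its underside.
- cart_short: The short cartridge again, by the point at the middle of its underside.
- cup: Sample cup with screw lid, 39 mm across, 74 mm high, standing close beside one cartridge; bystander. Origin at the middle of its underside.
- brown_bottle: Small brown bottle, 42 mm across, 77 mm high, standing close beside the other cartridge; bystander. Origin at the middle of its underside.
- large_bottle: Larger brown bottle with dark cap, 52 mm across, 98 mm high, standing beside the lane, just past the gate, on its +x side; bystander. Origin at the middle of its underside.
- bench_timer: Timer, 62 x 68 x 22 mm, lying beside the lane, near the gate, on its -x side; bystander. Origin at the middle of its underside.
Things that resemble listed ones, but are neither listed nor needed, are in the scene too. What is shaped like the cart_long but purple is not meant.

How it is judged:
By the outcome, as a careful person would: the job done as asked, in the order asked, and still so for the second after the job is handed in, with the robot touching nothing.
It also fails if it takes over 72 s, if anything falls off the work surface, if the arm or the gripper's body presses on something with over 40 N, if the wrist force passes 120 N, or if a joint passes its speed limit or range.

## Working session

There is one attempt and no reset: what is moved stays moved. The work goes in short steps, each a Python script; the robot and the scene stay as the last script left them, time stands still between calls to the robot, and variables do not carry over. Pictures are saved under pics/ and viewed, at most 10 in all, crops included, and the job is handed in when it is done.

```bash
ls; mkdir -p pics; python3 - <<'E'
from bench import bot, imaging
import cv2
for n in ("scene","side"):
    cv2.imwrite(f"pics/{n}0.png",imaging.capture(n)); m=imaging.camera_model(n); print(n,m)
print(bot.get_state()["t"])
E
```

```text
pics
scene {'K': array([[464.07030252,   0.        , 314.13387232],
       [  0.        , 464.07030252, 238.47160116],
       [  0.        ,   0.        ,   1.        ]]), 'position': array([ -63.04202474, -664.77448731,  896.37418863]), 'rotation': array([ 0.85881952,  0.00387746, -0.59659769])}
side {'K': array([[475.24922097,   0.        , 321.82186528],
       [  0.        , 475.24922097, 240.14336631],
       [  0.        ,   0.        ,   1.        ]]), 'position': array([1208.71449124,  245.24133509, 1229.49621629]), 'rotation': array([ 0.52351678, -0.01372239,  1.72470386])}
0.1
```

View pics/scene0.png

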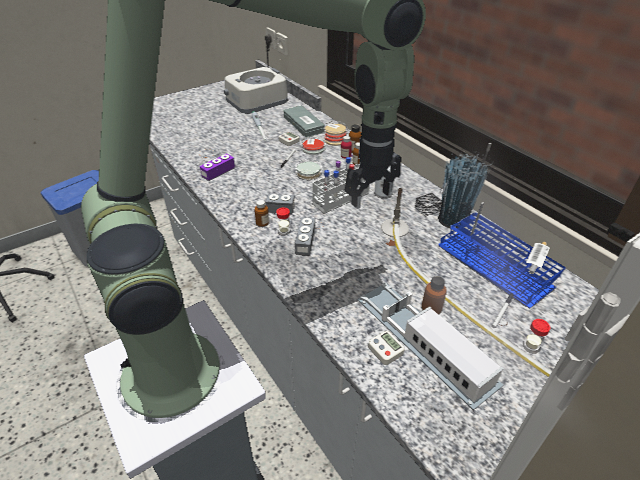

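View pics/side0.png

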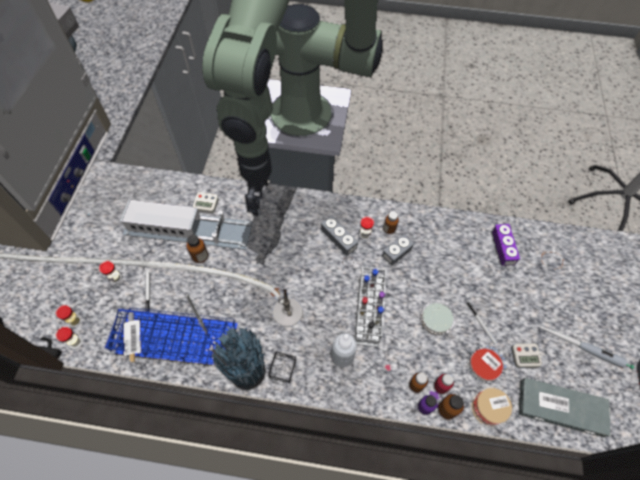

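The long cartridge is at scene (305,233) and side (340,235), with 3 white caps. The short one is at scene (281,203) and side (398,249), with 2 caps. The purple decoy is at scene (217,166) and side (507,243); it is not meant. The lane runs from about scene (375,300) to (490,395). I'll confirm with enlarged crops.

```bash
cat > h.py <<'E'
import numpy as np, cv2
from scipy.spatial.transform import Rotation as Ro
from bench import bot, imaging, solve_ik
def ray(m,px):
    K=m["K"]; d=np.array([(px[0]-K[0,2])/K[0,0],-(px[1]-K[1,2])/K[1,1],-1.])
    return np.array(m["position"]),Ro.from_euler("xyz",m["rotation"]).apply(d)
def at(m,px,z):
    p,d=ray(m,px); return p+d*(z-p[2])/d[2]
def proj(m,P):
    q=Ro.from_euler("xyz",m["rotation"]).inv().apply(np.atleast_2d(P)-m["position"]); K=m["K"]
    return np.c_[K[0,2]-K[0,0]*q[:,0]/q[:,2], K[1,2]+K[1,1]*q[:,1]/q[:,2]]
def crop(img,x0,y0,w,h,s,step=10):
    c=cv2.resize(img[y0:y0+h,x0:x0+w],None,fx=s,fy=s,interpolation=cv2.INTER_CUBIC)
    for x in range(-(-x0//step)*step,x0+w,step):
        cv2.line(c,((x-x0)*s,0),((x-x0)*s,6),(0,0,255),1); cv2.putText(c,str(x),((x-x0)*s+2,14),0,.35,(0,0,255),1)
    for y in range(-(-y0//step)*step,y0+h,step):
        cv2.line(c,(0,(y-y0)*s),(6,(y-y0)*s),(0,0,255),1); cv2.putText(c,str(y),(8,(y-y0)*s+4),0,.35,(0,0,255),1)
    return c
E
python3 - <<'E'
from h import *
s=cv2.imread("pics/scene0.png"); d=cv2.imread("pics/side0.png")
A=crop(s,245,185,80,75,5); B=crop(d,310,200,110,75,5)[:, :400]
B=crop(d,315,200,105,75,4)[:300]
C=crop(s,340,270,170,140,4)
p=np.zeros((600,800,3),np.uint8); p[:375,:400]=A; p[:300,400:800]=B[:300,:400]; 
D=crop(d,115,180,145,85,3) if 0 else cv2.resize(crop(d,115,185,145,80,4),(400,220)); p[300:520,400:]=D
cv2.imwrite("pics/c1.png",p); cv2.imwrite("pics/c2.png",C)
S=imaging.camera_model("scene");Z=imaging.camera_model("side")
for px,pz in (((305,233),(340,235)),((281,203),(398,249))): print(at(S,px,44),at(Z,pz,44))
E
```

```text
[481.09891022 188.65673152  44.        ] [504.41162748 205.80240986  44.        ]
[498.96427274 350.61558692  44.        ] [523.72847531 375.7069924   44.        ]
```

View pics/c1.png

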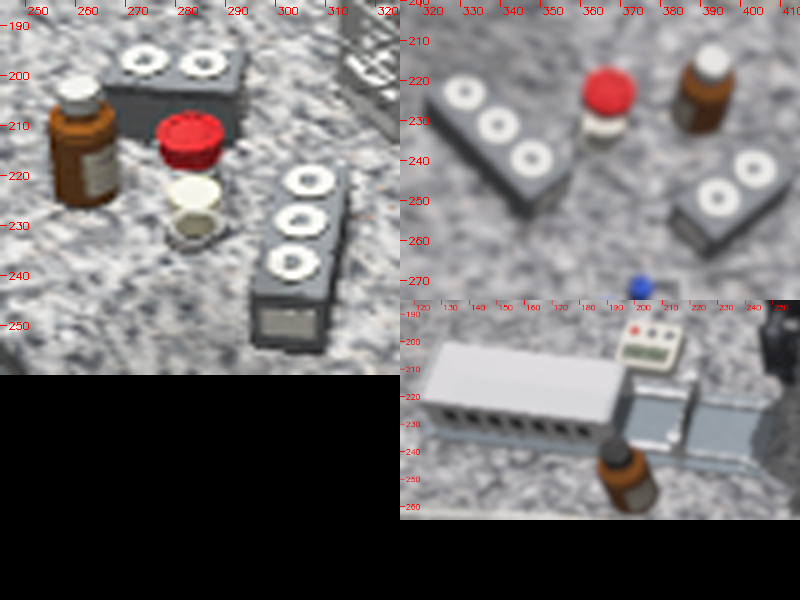

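View pics/c2.png

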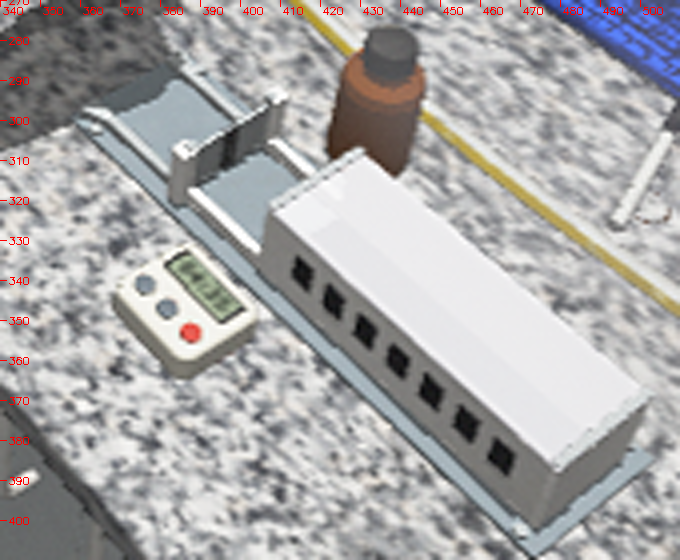

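The crops confirm it. The grey 3-cap block is at scene (305,229) with the cup beside it, and the grey 2-cap block is at (280,197) with the brown bottle beside it. The gate posts are at scene (385,307) and (409,294), and the hood lies beyond them.

```bash
python3 - <<'E'
from h import *
S=imaging.camera_model("scene");Z=imaging.camera_model("side")
np.set_printoptions(precision=1,suppress=True)
def sh(n,sp,zp,h):
    a=np.array([at(S,p,h) for p in sp]);b=np.array([at(Z,p,h) for p in zp]);print(n,a[:,:2].tolist().__repr__() if 0 else a[:,:2].ravel(),b[:,:2].ravel())
sh("long",[(306.6,221),(305,229.2),(303.4,237.6)],[(331.3,223.3),(339.5,231.3),(348,239.8)],46)
sh("short",[(273.8,197),(286,197.6)],[(403.5,242),(394.5,249.5)],46)
sh("hood",[(407.5,322),(430.5,307.5),(503,369.5),(479,387)],[(198.4,207.5),(190.4,229.4),(124,221.4),(130.2,200.6)],65)
sh("posts",[(385.5,307),(409,293.8)],[(221.2,214.8),(213.6,234.5)],50)
sh("base",[(359.5,300.5),(473,409),(503.8,385)],[(0,0)],5)
sh("cup lid",[(283,211)],[(367,223)],74); sh("bottle",[(261,203)],[(393,216)],77)
sh("lbottle",[(437,280)],[(192,237)],98)
E
```

```text
long [513.7 229.6 489.1 200.8 465.1 172.4] [470.2 175.3 493.4 202.8 517.8 230.8]
short [495.4 388.1 525.2 363.7] [499.3 389.4 528.1 365.7]
hood [ 487.3 -225.4  561.1 -223.9  564.4 -428.4  492.  -427.8] [ 491.  -216.4  567.4 -217.7  572.1 -413.1  499.9 -421.1]
posts [ 485.1 -154.4  560.4 -154.7] [ 495.9 -149.   565.  -153.2]
base [ 473.9  -73.5  482.3 -437.9  579.8 -437.5] [ -411.6 -1336.8]
cup lid [463.7 278. ] [470. 278.]
bottle [428.3 344.9] [436.  349.7]
lbottle [ 610.5 -188.5] [ 608.5 -193.2]
```

Both cameras agree to a few mm. Long: about (491,202), yaw 0.873. Short: about (512,377), yaw -0.687. Gate: about (525,-154), lane yaw about 0.023. Next I move over the long cartridge and check with the wrist camera by overlaying the predicted outlines.

```bash
cat >> h.py <<'E'
def wproj(m,P):
    q=Ro.from_euler("xyz",m["rotation"]).inv().apply(np.atleast_2d(P)-m["position"])*[1,-1,-1]; K=m["K"]
    r=np.hypot(q[:,0],q[:,1]); th=np.arctan2(r,q[:,2])
    return np.c_[K[0,2]+K[0,0]*th*q[:,0]/r, K[1,2]+K[1,1]*th*q[:,1]/r]
def wat(m,px,z):
    K=m["K"]; u=np.array([(px[0]-K[0,2])/K[0,0],(px[1]-K[1,2])/K[1,1]]); th=np.hypot(*u); u=u/th*np.sin(th)
    d=Ro.from_euler("xyz",m["rotation"]).apply([u[0],-u[1],-np.cos(th)]); p=np.array(m["position"]); return p+d*(z-p[2])/d[2]
def box(c,yaw,L,W,z):
    a=np.array([[1,1],[1,-1],[-1,-1],[-1,1]])*[L/2,W/2]; R=np.array([[np.cos(yaw),-np.sin(yaw)],[np.sin(yaw),np.cos(yaw)]])
    return np.c_[a@R.T+c,np.full(4,z)]
def down(y): return [np.pi,0,y]
def draw(img,m,P,col=(0,255,0)):
    cv2.polylines(img,[np.round(wproj(m,P)*8).astype(np.int32)],True,col,1,cv2.LINE_AA,3)
E
python3 - <<'E'
from h import *
bot.move_ptp([485,230,190],down(0.873))
m=imaging.camera_model("wrist"); im=imaging.capture("wrist"); cv2.imwrite("pics/w1raw.png",im)
np.save("w1.npy",m,allow_pickle=True)
for c,y,L in (((491.2,201.8),.873,120),((512,377),-.687,85)): draw(im,m,box(c,y,L,44,42))
cv2.imwrite("pics/w1.png",im); print(m, bot.get_state()["qpos"],bot.get_state()["t"])
E
```

```text
{'K': array([[371.64829954,   0.        , 316.39305919],
       [  0.        , 371.64829954, 240.47278888],
       [  0.        ,   0.        ,   1.        ]]), 'position': array([530.50063707, 284.42935347, 368.88026943]), 'rotation': array([-2.84596661e-01, -5.65566663e-04, -6.98633833e-01])} [ 3.03941850e-01  3.05235435e-01 -2.35142303e-01  1.03039461e+00
 -3.37150795e-04  2.57315856e+00] 1.2083
```

View pics/w1.png

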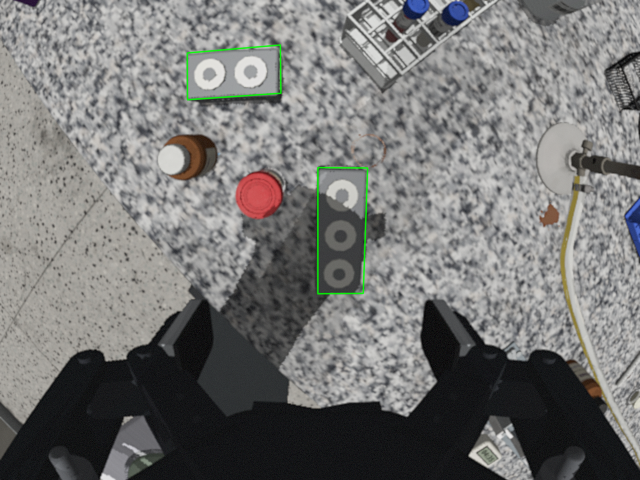

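The overlay fits both blocks to about 1 mm: the long one at (342,230) and the short one at (235,73). The cup is at (260,195) and the brown bottle at (187,157). I grasp the long one off-centre, away from the cup, and carry it over the mouth.

```bash
python3 - <<'E'
from h import *
c=np.array([491.2,201.8]);y=.873;a=np.array([np.cos(y),np.sin(y)]);g=c-12*a
for yw in (.873,.873-np.pi,1.594,1.594-np.pi): 
    p=[*g,120] if abs(yw-1.594)>.01 and abs(yw+1.548)>.01 else [523,-60,120]
    r=solve_ik(p,down(yw)); print(yw,None if r is None else np.round(r,2))
    r=solve_ik([*p[:2],15],down(yw)); print(r is not None)
E
```

```text
0.873 [ 0.24  0.34 -0.38  0.85  0.    2.51]
True
-2.268592653589793 [ 0.24  0.34 -0.38  0.85  0.   -0.64]
True
1.594 [-0.25  0.35 -0.37  0.86  0.    1.29]
True
-1.547592653589793 [-0.25  0.35 -0.37  0.86  0.   -1.85]
True
```

```bash
python3 - <<'E'
from h import *
c=np.array([491.2,201.8]);y=.873;a=np.array([np.cos(y),np.sin(y)]);g=c-12*a
bot.move_ptp([*g,110],down(y-np.pi)); bot.grip(0.8,35)
print(bot.movel([*g,12],max_speed=120,threshold=12)); bot.grip(0.0,35)
s=bot.get_state(); print(s["opening"],s["gripper_force"],s["tcp_pos"])
bot.movel([*g,130],max_speed=150)
bot.move_ptp([524,-35,140],down(-1.548))
m=imaging.camera_model("wrist"); im=imaging.capture("wrist"); cv2.imwrite("pics/w2raw.png",im); np.save("w2.npy",m,allow_pickle=True)
yw=.023;G=np.array([525,-154.]);R=np.array([[np.cos(yw),-np.sin(yw)],[np.sin(yw),np.cos(yw)]])
L=lambda x,y,z:[*(G+R@[x,y]),z]
draw(im,m,[L(-49,90,5),L(49,90,5),L(49,-284,5),L(-49,-284,5)])
for k in(-1,1): draw(im,m,[L(k*31.5,6,50),L(k*43.5,6,50),L(k*43.5,-6,50),L(k*31.5,-6,50)],(0,0,255))
draw(im,m,[L(-30,88,13),L(-30,6,13),L(30,6,13),L(30,88,13)],(255,0,255))
cv2.imwrite("pics/w2.png",im); s=bot.get_state(); print(s["opening"],s["t"],s["qpos"])
E
```

```text
False
-0.0005777207053094723 0.0 [483.49615837 192.58956923  12.00949393]
0.0005325026534699942 7.9 [-2.06054511e-01  3.25599665e-01 -3.43415983e-01  9.02857895e-01
  3.25824802e-04 -1.80019178e+00]
```

View pics/w2.png

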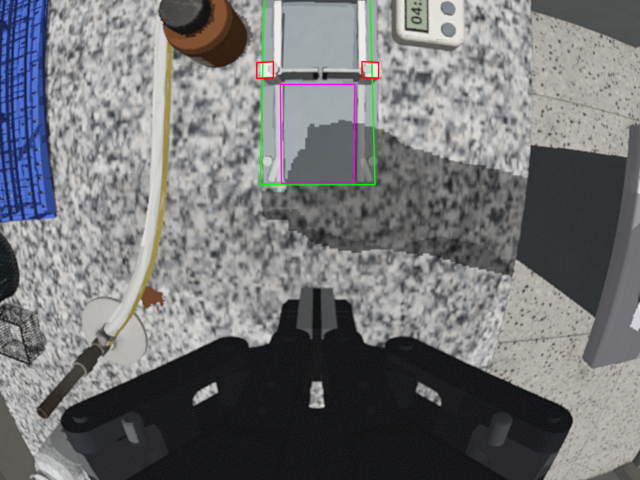

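The lane overlay fits to a few mm, with the posts at (265,70) and (370,70). But the gripper closed empty, so I look at the cartridge.

```bash
python3 - <<'E'
from h import *
bot.move_ptp([485,230,190],down(.873-np.pi)); 
m=imaging.camera_model("wrist"); im=imaging.capture("wrist"); s0=imaging.capture("scene"); s1=imaging.capture("side")
cv2.imwrite("pics/w3raw.png",im); np.save("w3.npy",m,allow_pickle=True); cv2.imwrite("pics/s3.png",s0); cv2.imwrite("pics/d3.png",s1)
draw(im,m,box((491.2,201.8),.873,120,44,42)); 
p=np.zeros((600,800,3),np.uint8); p[:480,:640]=im; p[:300,640:]=0
A=crop(s0,245,185,80,75,3); B=crop(s1,315,200,105,75,3,20)
p[375:600,:240]=A; p[375:600,485:800]=B
cv2.imwrite("pics/w3.png",p); print(m["position"])
E
```

```text
[438.67140493 175.51477391 368.81144366]
```

View pics/w3.png

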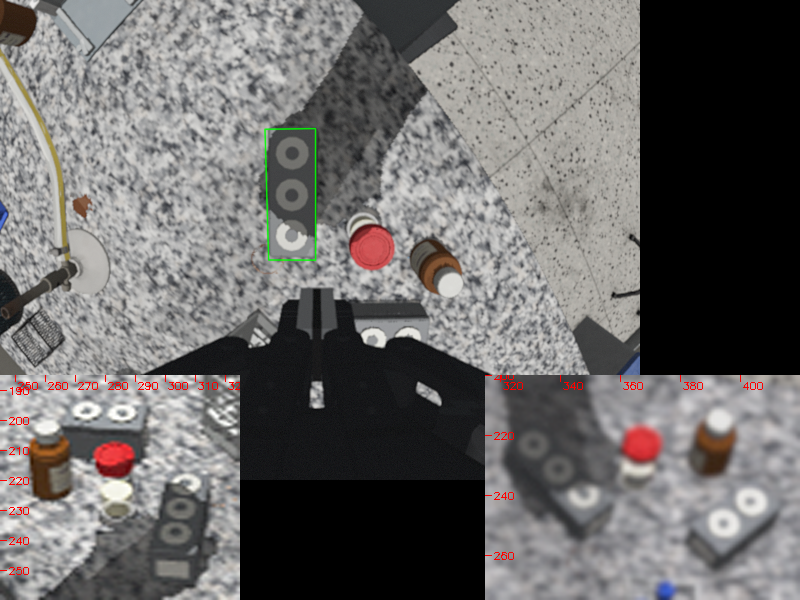

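```bash
python3 - <<'E'
from h import *
s=bot.get_state(); m=imaging.camera_model("wrist"); print(s["tcp_pos"],s["orientation"],s["opening"],s["t"])
for z in (190,180,170,209): print(z,wproj(m,[485,230,z]))
S=imaging.camera_model("scene");Z=imaging.camera_model("side"); print(proj(S,s["tcp_pos"]),proj(Z,s["tcp_pos"]))
a=cv2.imread("pics/s3.png");b=cv2.imread("pics/d3.png")
p=np.zeros((600,800,3),np.uint8)
for i,(im,M) in enumerate(((a,S),(b,Z))):
    u=proj(M,s["tcp_pos"])[0].astype(int); cv2.circle(im,tuple(int(v) for v in u),2,(0,0,255),-1)
    x0=max(0,u[0]-50); y0=max(0,u[1]-75); p[:,i*400:i*400+400]=crop(im,x0,y0,100,150,4)
cv2.imwrite("pics/p4.png",p)
E
```

```text
[485.22118751 229.133204   189.73179233] [ 3.14149246e+00 -4.81228916e-04 -2.26981513e+00] -0.00038930894610657226 9.1833
190 [[317.095245   277.14543171]]
180 [[317.06496566 270.27900196]]
170 [[317.03725682 264.01978216]]
209 [[317.16116004 292.19064926]]
[[297.14668475 183.27197179]] [[352.26220931 202.08649851]]
```

View pics/p4.png

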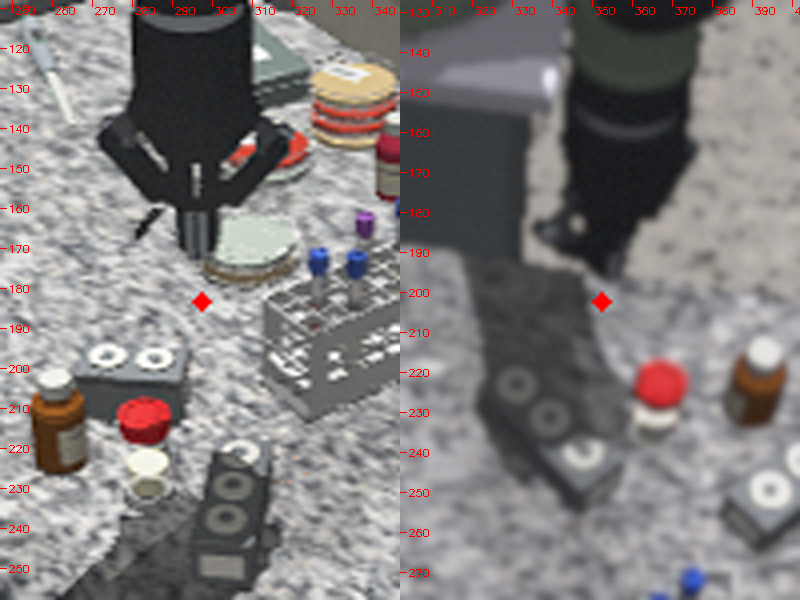

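The rendered fingertips sit about 20 mm above the reported TCP: scene tip (296,172) against a projected TCP of (297,183). So the gripper closed above the block, and the block is untouched. I'll measure the true tip height by touching bare bench.

```bash
python3 - <<'E'
from h import *
S=imaging.camera_model("scene");Z=imaging.camera_model("side"); w=np.load("w3.npy",allow_pickle=True).item()
t=bot.get_state()["tcp_pos"]
for d in (0,10,15,20,25): print(d,proj(S,t+[0,0,d]),proj(Z,t+[0,0,d]))
bot.move_ptp([545,130,60],down(-2.0)); f0=bot.get_state()["contact_force"]
print(bot.movel([545,130,-22],max_speed=35,threshold=5)); s=bot.get_state(); print(s["tcp_pos"],s["contact_force"],f0,s["t"])
bot.movel([545,130,60],max_speed=200)
E
```

```text
0 [[297.14668475 183.27197179]] [[352.26220931 202.08649851]]
10 [[297.04336388 180.16860097]] [[352.52494264 199.92496666]]
15 [[296.99129682 178.604702  ]] [[352.6576775  198.83294453]]
20 [[296.93895583 177.03257496]] [[352.79133719 197.73331368]]
25 [[296.88633872 175.45215476]] [[352.92593141 196.62599432]]
False
[545.10756024 130.01338472 -21.8622457 ] [-0.20979854 -0.2005065   0.94737941] [ 0.755234   -0.16512967 -0.55584654] 12.4083
```

```bash
python3 - <<'E'
from h import *
bot.movel([545,130,-18],max_speed=150)
print(bot.movel([545,130,-45],max_speed=25,threshold=4)); s=bot.get_state(); print(s["tcp_pos"],s["contact_force"],s["t"])
print(proj(imaging.camera_model("side"),s["tcp_pos"]),proj(imaging.camera_model("scene"),s["tcp_pos"]))
cv2.imwrite("pics/d5.png",imaging.capture("side")); cv2.imwrite("pics/s5.png",imaging.capture("scene"))
bot.movel([545,130,60],max_speed=200)
E
```

```text
True
[544.85081385 129.98314081 -36.40573756] [-1.30879025 -0.0477672   5.24843643] 14.375
[[312.03943235 256.48196181]] [[334.51618189 256.59620033]]
```

The bench contact came at a reported z of -36.4 (about 5 N), so the true tip is 36 mm above the reported TCP, which matches the pictures. I offset z accordingly and retry, aborting if the grasp is empty.

```bash
cat >> h.py <<'E'
DZ=-35.5   # command z = true closed-tip z + DZ (measured by touch)
G=np.array([525,-154.]); YW=.023; RL=np.array([[np.cos(YW),-np.sin(YW)],[np.sin(YW),np.cos(YW)]])
def lane(y,z,x=0): return [*(G+RL@[x,y]),z+DZ]
LY=down(YW-np.pi/2)
def fetch(c,yaw,off,half):
    """grasp at off along tool x (block axis), carry to the lane, set down, release"""
    g=np.array(c)+off*np.array([np.cos(yaw),np.sin(yaw)])
    bot.move_ptp([*g,110+DZ],down(yaw)); bot.grip(0.8,35)
    print("low",bot.movel([*g,6+DZ],max_speed=120,threshold=12)); bot.grip(0.0,35)
    s=bot.get_state(); print("grip",s["opening"],s["gripper_force"],s["tcp_pos"])
    if not .42<s["opening"]<.62: raise SystemExit("no grasp")
    bot.movel([*g,120+DZ],max_speed=200)
    yc=half+14; yt=yc-off
    bot.move_ptp(lane(yt,90),LY); s=bot.get_state(); print("carry",s["opening"],s["t"])
    bot.movel(lane(yt,18),max_speed=150)
    print("set",bot.movel(lane(yt,9.5),max_speed=25,threshold=5),bot.get_state()["tcp_pos"])
E
python3 - <<'E'
from h import *
fetch((491.2,201.8),.873-np.pi,12,60)
m=imaging.camera_model("wrist"); im=imaging.capture("wrist"); cv2.imwrite("pics/w6.png",im); np.save("w6.npy",m,allow_pickle=True)
print(bot.get_state()["contact_force"],bot.get_state()["t"])
E
```

```text
low False
grip 0.5110242908091801 37.03720986843109 [484.3168719  192.87415482 -28.62609771]
carry 0.5083604687519651 19.475
set True [524.90249299 -92.36833628 -23.71156849]
[6.10124990e-01 2.54022529e-03 4.86675746e+00] 20.5
```

Gripped (opening 0.51) and touched down 4.9 mm higher than on the bench, which is the lane floor. One look before releasing.

View pics/w6.png

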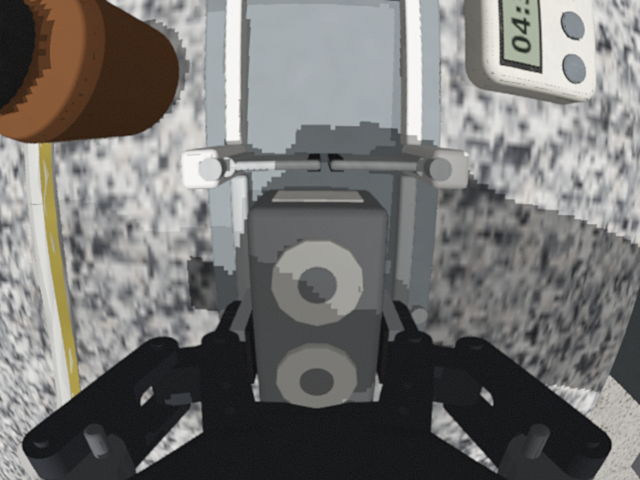

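The block sits between the rails (x 250–387), in front of the shut gate at row 163. I release and push.

```bash
cat >> h.py <<'E'
def push(yt,half):
    s=2*half+14
    bot.grip(0.72); bot.movel(lane(yt,70),max_speed=200)
    bot.movel(lane(s+24,70),max_speed=250); bot.grip(0.0)
    print("down",bot.movel(lane(s+24,14),max_speed=150,threshold=10))
    print("push",bot.movel(lane(-44,14),max_speed=70,threshold=30))
    st=bot.get_state(); print(st["tcp_pos"],lane(-44,14),st["contact_force"],st["t"])
    bot.movel(lane(-44,14.5),max_speed=5); bot.movel(lane(-44,110),max_speed=150)
def gatecheck(name):
    bot.move_ptp([524,-35,140],down(-1.548)); im=imaging.capture("wrist"); cv2.imwrite(f"pics/{name}.png",im)
    a=cv2.imread("pics/w2raw.png")[60:82,255:382]; r=cv2.matchTemplate(im[54:88,249:388],a,cv2.TM_CCOEFF_NORMED)
    print("gate match",cv2.minMaxLoc(r)[1::2]); return im
E
python3 - <<'E'
from h import *
push(62,60); im=gatecheck("w7")
print(bot.get_state()["t"])
E
```

```text
down False
push False
[ 526.10211793 -197.99412595  -21.42851965] [np.float64(526.0119107776933), np.float64(-197.9883625130328), -21.5] [-0.81795601  0.14174333 -0.22055572] 25.9667
gate match (0.9700066447257996, (6, 8))
27.7833
```

```bash
python3 - <<'E'
from h import *
a=cv2.imread("pics/w2raw.png"); b=cv2.imread("pics/w7.png")
for n,(y0,y1,x0,x1) in dict(leaves=(64,82,278,360),entry=(85,115,284,354),behind=(10,58,284,354)).items():
    t=a[y0:y1,x0:x1]; r=cv2.matchTemplate(b[y0-4:y1+4,x0-4:x1+4],t,cv2.TM_CCOEFF_NORMED); print(n,round(float(r.max()),3),t.mean(),b[y0:y1,x0:x1].mean())
fetch((512,377),-.687,10,42.5)
E
```

```text
leaves 0.957 127.53952122854562 129.22312556458897
entry 0.917 167.91238095238094 167.31
behind 0.24 166.29275793650794 154.0767857142857
low False
grip 0.5109584499108846 37.52129137516022 [520.52036179 371.01770864 -28.42041525]
carry 0.5107319384215889 33.7833
set True [ 525.24656214 -107.93345688  -23.59009423]
```

The leaves match the shut picture, the entry is empty, and the short block is on the lane floor. I push it through.

```bash
python3 - <<'E'
from h import *
push(46.5,42.5); im=gatecheck("w8")
a=cv2.imread("pics/w2raw.png")
for n,(y0,y1,x0,x1) in dict(leaves=(64,82,278,360),entry=(85,115,284,354)).items():
    t=a[y0:y1,x0:x1]; print(n,round(float(cv2.matchTemplate(im[y0-4:y1+4,x0-4:x1+4],t,cv2.TM_CCOEFF_NORMED).max()),3))
bot.move_ptp([500,150,200],down(-1.548)); s=imaging.capture("scene"); d=imaging.capture("side")
p=np.zeros((600,800,3),np.uint8); p[:300,:420]=cv2.resize(im[0:150,215:425],None,fx=2,fy=2,interpolation=2)
p[:480,420:]=cv2.resize(s[190:430,340:530],(380,480)); p[300:,:400]=cv2.resize(d[180:280,100:233],(400,300))
p[480:,420:]=cv2.resize(s[185:265,245:372],(380,120))
cv2.imwrite("pics/f.png",p); print(bot.get_state()["t"])
E
```

```text
down False
push False
[ 526.09025415 -198.1236517   -21.43418416] [np.float64(526.0119107776933), np.float64(-197.9883625130328), -21.5] [ 0.50452385  1.28032282 -0.88180044] 39.65
gate match (0.9700217843055725, (6, 8))
leaves 0.957
entry 0.918
42.3667
```

View pics/f.png

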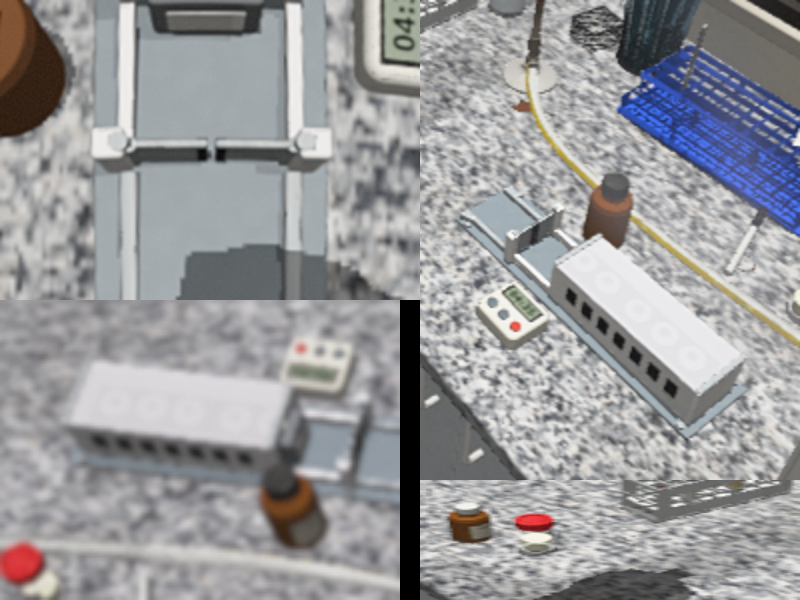

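The last picture shows all five caps under the hood, the short cartridge's rear end just ahead of the hood, and both leaves shut. The cup, bottles and timer are where they stood. Handing in.

```bash
python3 -c "
from bench import bot
print(bot.sign_off())"
```

```text
the job is handed in; nothing more can be done
None
```

Both cartridges are in the lane, long one first and short one behind it. They are upright and wholly inside, with both gate leaves shut and the bystanders unmoved; the job was handed in at about 42 s.

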